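# Unload the screen press with its drop guard hooked up

### The arm

A 7-joint arm with a two-finger parallel gripper is mounted at the origin on the work surface. World frame = base frame: x ahead of the robot, y to its left, z up, the work surface at z = 0. Lengths are in m, angles in rad, forces in N, time in s.
With the tool pointing down it reaches from about 0.425 to 0.95 m from the base axis. Payload 4.7 kg.
Tool frame: the origin (TCP) lies on the centre line of the jaws, within the pads' length; the fingertips stand robot.nose_length ahead of it and the grasp point (between the pads) lies 8 mm behind it (robot.nose_length is the distance from the TCP to the fingertips, in m); z points along the fingers, y is the line along which they close (so a half turn about z gives the same grasp; the last joint's range is limited). The gripper opens to 85 mm and grips with 20 to 120 N. Pads are 22 mm wide; open, the fingers measure 114 mm over their backs; the gripper's body (76 mm by 85 mm) begins 54 mm behind the grasp point. The pads swing forward as they close: fully open they stand 13 mm farther back than shut.
Start: joints at [-1.319, 0.469, -0.049, 1.532, 0.024, 1.141, -0.082], TCP at [0.187, 0.649, 0.212] pointing down, gripper open.
Joint ranges: [-2.59, 2.59], [-0.33, 1.99], [-1.39, 1.29], [0.1, 2.45], [-1.04, 4.18], [0.21, 1.99], [-2.66, 2.66]. Speed limits (rad/s): [2.57, 2.57, 3.14, 3.14, 3.14, 3.14, 3.14].

### API

Orientations are given as [roll, pitch, yaw] about the fixed x, y, z axes, in that order (R = Rz(yaw) Ry(pitch) Rx(roll)).
In Python, from plant import robot gives the robot as it stands. Calls block until the motion is done:
- robot.goto(position, orientation): joint-space move of the TCP to a pose.
- robot.move_straight(position, vel=0.15, attitude=None, contact_N=None): straight line of the TCP; attitude=None keeps the orientation; vel is the mean speed in m/s. With contact_N (N) it stops when the force on the tool has changed by that much, and returns True; else False.
- robot.move_joints(angles): joint-space move.
- robot.grip(opening, strength=None): opening from 0.0 (shut) to 1.0 (fully open); strength is the grip in N (None keeps the last); returns when the fingers have stopped.
- robot.sleep(seconds).
- robot.inverse_kinematics(position, orientation): joint angles nearest the present ones, or None.
- robot.sense(): the state.
- robot.grab_frame(name): name is "scene" or "top" or "wrist"; returns a dict with "image" (480x640x3 uint8, red, green, blue), "range_z" (480x640 float32, m along the optical axis (not along the pixel's ray), 0 where there is no reading), "fx", "fy", "cx", "cy" (pixels), "dist_coeffs" ([k1, k2, p1, p2, k3] as OpenCV has them; the pictures are not rectified), "R" (3x3) and "t" (3): a world point X has camera coordinates R X + t. Camera axes: x right, y down, z forward; pixel columns grow to the right and rows downward; lengths in m; the calibration is good to about 2 mm. A picture is of the moment at which its call begins.
A pose or a line that the arm cannot do raises robot.IKError and nothing moves.
- robot.close_job(): hands the job in; it is judged then, once.
The state is a dict: "t": time; "joint_pos": joint angles; "joint_velocities": joint speeds; "effort": joint torques, N m; "tcp_pos": TCP position; "tcp_rot": TCP orientation; "wrist_force": force on the tool from outside, world axes, zero at the start; "torque": the same for the moment, N m; "opening": opening from 0.0 (shut) to 1.0 (fully open); "gripper_force": force on a finger pad.
Only numpy, scipy, OpenCV 4.12 (cv2) and the standard library are available. Lean on these libraries where they do the work, as an engineer would, in place of code of your own. Each camera call takes 0.05 s, during which the arm holds its last target. There are 200 camera calls.

### The job

Get the finished phone out of the screen press. Raise the clear drop guard by the slotted bar on its front, hook the bar's slot over the catch pin on the frame and let go so that the guard hangs there by itself, never letting it fall; then draw the phone carrier out by its front tab, keep it roughly level, and set it down flat in the middle of the flat grey mat. Leave the guard hooked up and the other things on the bench where they are.

Things in the scene. Friction and masses are not known exactly. Their poses are not given: they have to be found in the camera images.
- press: Fixed benchtop press, base 250 (x) x 270 (y) x 40 mm. Origin under the base's centre, x to its back, y to its left seen from the robot, z up; mm in its frame below. Two guide posts, x -100 to -60, y +-105 to 125, z to 296, joined at the top by a tie bar (x -80 to -60, z 270 to 296). Low side plates at y +-115. Arm and column behind, z to 300. The guard slides in the plane x = -90.
- platen (a point): Middle of the underside of the steel platen that hangs 75 mm over the press bed (bed = top of the base): platen x -30 to 40 mm, y +-80 mm, underside at z 115 mm in the press's frame. It covers the carrier but not the carrier's tab.
- guard (a joint): Height of the clear drop guard above its closed position, m, 0 to 0.185. 0.4 kg, falls shut if let go. Panel 210 mm wide, 120 mm high, 7 mm thick; closed, its lower edge is at z 43 mm and shuts the front of the bed. Hanging on the catch pin it reads 0.150.
- guard_edge (a point): Middle of the guard's lower edge: 43 mm above the bench when closed, 193 mm when hung on the pin, so the carrier's tab (just behind the guard plane, ahead of the platen) must be reached from the front with the tool tilted about 35 degrees.
- bar (a joint): Lean of the slotted bar, rad: 0 upright, positive leaning out of the press towards its front (-x of the press); stops at -0.06 and 0.8. The pivot is a little stiff (0.09 N m), so the bar stays as left. The bar cannot touch the rest of the press except the catch pin.
- bar_pivot (a point): Pivot of the slotted bar on the guard, near its lower left corner: press frame x -119, y 85, z 55 mm when closed; it rises with the guard. Pivot axis is the press's y.
- bar_grip (a point): Centre of the black grip at the top end of the bar, 126 mm from the pivot. Grip 52 mm long along the bar, 16 mm thick along the press's y, 28 mm deep. z axis along the bar away from the pivot, x towards the press when upright. The steel bar below is 8 mm thick.
- bar_slot (a point): Seat in the bar's slot for the pin's centre: 79 mm from the pivot, 4 mm behind the pivot-grip line. The slot is an upside-down L, 16 mm wide: its mouth is in the bar's rear (press side) edge, 44 to 75 mm from the pivot; inside it runs up to 85 mm behind a lip 12 to 22 mm behind the line. Rear edge of the bar: 10 mm behind the line below the mouth, 22 mm above it.
- catch_pin (a point): Fixed catch pin, 12 mm thick, along the press's y, on a bracket of the left post (y 108 to 118, x -141 to -96, z 260 to 296 mm); point at press x -115, y 85, z 284 mm. To hook: raise the bar leaning out at least 0.45 rad, clear of the pin, until the slot's mouth is level with it (guard about 0.170), swing it upright, lower it.
- carrier_tab (a point): Grasp point on the front tab of the phone carrier: the tab is an upright lug 14 mm thick (carrier y), 40 mm long (x), 42 mm high from the carrier's underside, at the middle of its front edge. This point is 68 mm ahead of the carrier's centre (-x of the carrier), 30 mm above its underside. Axes as the carrier: x to the back, z up.
- carrier_center (a point): Centre of the phone carrier: loose aluminium plate 85 (x) x 165 (y) x 12 mm with a dark phone fixed on it, 20 mm thick in all, 0.3 kg; point 10 mm above its underside. It lies flat on the press bed under the platen.
- mat_top (a point): Centre of the top of the flat grey mat, 220 x 220 x 5 mm, fixed on the bench to the left or right in front of the press.
- organiser_center (a point): White compartment box 150 x 190 x 40 mm, on the other side than the mat. Leave alone. Centre.
- bottle_center (a point): White bottle 60 mm in diameter, 140 mm high, to one side of the press. Leave alone. Centre.
- ironstand_center (a point): Soldering iron stand 100 x 80 x 90 mm, on the other side of the press. Leave alone. Centre.
- driver_grip (a point): Handle of a 170 mm screwdriver that lies between the robot and the press. Leave alone.
Things that resemble listed ones, but are neither listed nor needed, are in the scene too. What is shaped like the part that bears carrier_tab but blue or pink is not meant.

How it is judged:
On the way:
1. the guard hangs by its bar from the catch pin, let go, the carrier still in the press (value of joint guard between 0.141 and 0.157 m and value of joint bar below 0.1 rad and velocity of joint guard between -0.02 and 0.02 m/s and contact force between the fingers and bar below 0.1 N and distance of carrier_center from where it was at the start of the episode below 0.06 m), for 0.3 s.
At the end, for the whole second after the job is handed in: The guard hangs still on the catch pin by its bar (guard 0.141 to 0.157 m up, bar within 0.10 rad of upright); the carrier rests flat (within 0.06 rad) on the grey mat with its centre within 45 mm of the mat's centre; both are let go and at rest (value of joint guard between 0.141 and 0.157 m and value of joint bar below 0.1 rad and velocity of joint guard between -0.02 and 0.02 m/s and contact force between the fingers and bar below 0.1 N and horizontal distance between carrier_center and mat_top below 0.045 m and z of carrier_center in the frame of mat_top between 0.005 and 0.016 m and angle between carrier_center's own z axis and vertical below 0.06 rad and linear speed of carrier below 0.02 m/s and contact force between the fingers and carrier below 0.1 N); the robot touches nothing.
It fails at once if the guard falls (drops faster than 0.5 m/s) (velocity of joint guard below -0.5 m/s).
It fails at once if the carrier is tipped by more than 35 degrees (angle between carrier_center's own z axis and vertical above 0.61 rad).
It fails at once if the compartment box, bottle, iron stand or screwdriver is moved by more than 30 mm (distance of any of organiser_center, bottle_center, ironstand_center, driver_grip from where it was at the start of the episode above 0.03 m).
It also fails if it takes over 64 s, if anything falls off the work surface, if the arm or the gripper's body presses on something with over 40 N, if the wrist force passes 120 N, or if a joint passes its speed limit or range.

## Working session

There is one attempt and no reset: what is moved stays moved. The work goes in short steps, each a Python script; the robot and the scene stay as the last script left them, time stands still between calls to the robot, and variables do not carry over. Pictures are saved under pics/ and viewed, at most 10 in all, crops included, and the job is handed in when it is done.

```bash
ls; mkdir -p pics; cat > h.py <<'E'
import numpy as np, cv2
from plant import robot
def shot(name):
    f=robot.grab_frame(name); return f
def save(f,fn,crop=None,scale=1):
    im=f["image"][:,:,::-1]
    if crop: u0,v0,u1,v1=crop; im=im[v0:v1,u0:u1]
    if scale!=1: im=cv2.resize(im,None,fx=scale,fy=scale,interpolation=cv2.INTER_CUBIC)
    cv2.imwrite("pics/"+fn,im)
def cloud(f):
    K=np.array([[f["fx"],0,f["cx"]],[0,f["fy"],f["cy"]],[0,0,1.]])
    v,u=np.mgrid[0:480,0:640]
    p=np.stack([u,v],-1).reshape(-1,1,2).astype(np.float64)
    n=cv2.undistortPoints(p,K,np.array(f["dist_coeffs"],float)).reshape(480,640,2)
    z=f["range_z"].astype(float)
    X=np.stack([n[...,0]*z,n[...,1]*z,z],-1)
    W=(X-np.array(f["t"]))@np.array(f["R"])
    W[z<=0]=np.nan
    return W
def proj(f,P):
    K=np.array([[f["fx"],0,f["cx"]],[0,f["fy"],f["cy"]],[0,0,1.]])
    r,_=cv2.Rodrigues(np.array(f["R"],float))
    return cv2.projectPoints(np.array(P,float).reshape(-1,3),r,np.array(f["t"],float),K,np.array(f["dist_coeffs"],float))[0].reshape(-1,2)
E
python3 - <<'E'
from h import *
import pickle
for n in ("scene","top"):
    f=shot(n); save(f,n+"0.png"); pickle.dump(f,open(n+".pkl","wb")); print(n,-np.array(f["R"]).T@np.array(f["t"]))
s=robot.sense(); print(s,robot.nose_length)
E
```

```text
pics
scene [ 0.30190195 -0.66124183  1.0568093 ]
top [ 0.43130573 -0.00867579  1.51273094]
{'t': 0.1, 'joint_pos': array([-1.31889829,  0.46938724, -0.04861002,  1.53356486,  0.02411704,
        1.14100627, -0.08231621]), 'joint_velocities': array([ 0.00019333, -0.00119327, -0.00125154, -0.0051362 , -0.00112862,
       -0.000234  ,  0.00155079]), 'effort': array([ 4.33937785e-04, -5.11516213e+01, -4.73180576e-02, -2.38388175e+01,
        1.07458443e-02,  4.36576840e-03,  3.77205083e-06]), 'tcp_pos': array([0.18688733, 0.64803376, 0.21145268]), 'tcp_rot': array([-3.13981463e+00,  7.04725344e-05,  2.86082784e+00]), 'wrist_force': array([-0.1978584 ,  0.54640057,  0.24745595]), 'torque': array([-0.00159328,  0.03767436,  0.03620999]), 'gripper_force': 0.0, 'opening': 1.0009204478591192} 0.011
```

View pics/scene0.png

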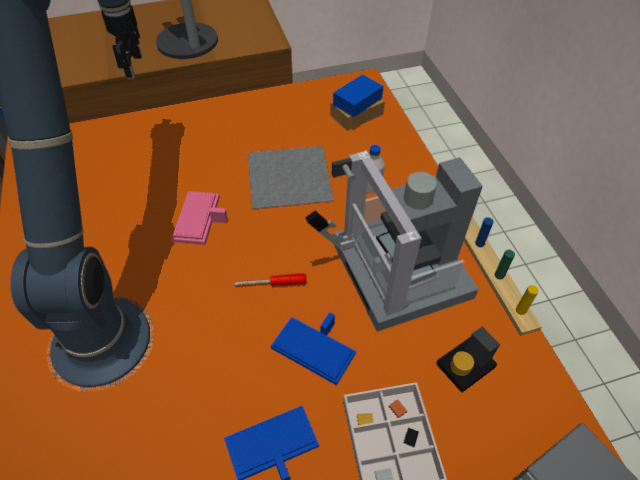

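View pics/top0.png

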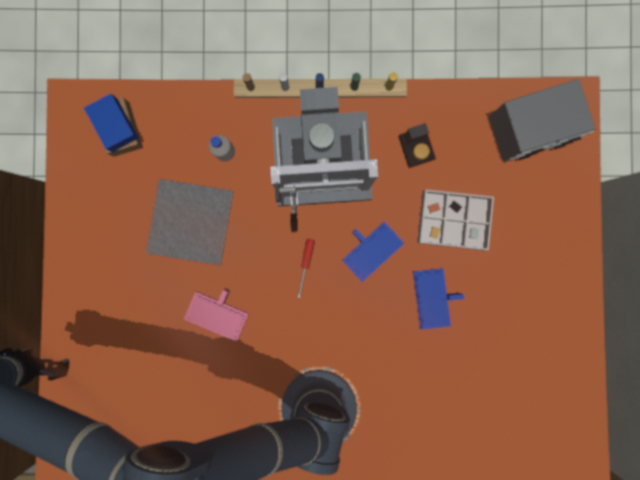

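Scene: the press stands with its tie bar at (380,195), and the dark grip of its slotted bar leans out at (317,221). The mat is at (290,177). Top view: tie bar (323,170), grip (294,222), mat (190,222). Things that could be taken for the carrier: the blue lookalikes at top (373,251) and (432,298), and the pink one at (216,316). The real one lies under the platen in the press, at scene about (395,240).

```bash
python3 - <<'E'
from h import *
import pickle
f=pickle.load(open("top.pkl","rb")); W=cloud(f); im=f["image"].astype(int)
v,u=np.mgrid[0:480,0:640]
def rect(m,n):
    P=W[m]; r=cv2.minAreaRect((P[:,:2]*1000).astype(np.float32)); print(n,m.sum(),"z",np.round(np.nanpercentile(P[:,2],[5,50,95]),4),"rect",np.round(r[0],1),np.round(r[1],1),round(r[2],2)); return P
reg=(u>255)&(u<395)&(v>80)&(v<215)
bar=rect(reg&(W[...,2]>.283)&(W[...,2]<.31)&(v>155),"tie+posts")
base=rect(reg&(W[...,2]>.03)&(W[...,2]<.05),"base")
rect((u>140)&(u<245)&(v>170)&(v<275)&(W[...,2]<.02)&(abs(im[...,0]-im[...,2])<25),"mat")
g=(u>280)&(u<305)&(v>205)&(v<235)&(im.max(-1)<60)
P=rect(g,"grip"); 
f=pickle.load(open("scene.pkl","rb")); W=cloud(f); im=f["image"].astype(int)
g=(u>300)&(u<332)&(v>205)&(v<235)&(im.max(-1)<60)&(W[...,2]>.03)
P=rect(g,"grip scene");print(np.nanmean(P,0), np.nanmin(P,0),np.nanmax(P,0))
save(f,"crop1.png",(300,140,480,330),3)
E
```

```text
tie+posts 1299 z [0.2882 0.2964 0.3007] rect [618.1 -12.2] [ 80.4 250.8] 8.1
base 3524 z [0.0354 0.0408 0.0463] rect [748.8 -37.5] [342.1 345.8] 0.93
mat 5438 z [0.0001 0.0057 0.0112] rect [531.8 378.1] [218.3 215.3] 80.97
grip 75 z [0.156  0.1826 0.1933] rect [522.1  65.7] [41.7 12.9] 7.59
grip scene 262 z [0.1462 0.1729 0.1899] rect [518.2  61.3] [18.9 49.1] 85.94
[0.5167811  0.05956694 0.16998665] [0.49397418 0.05310663 0.13388132] [0.54274409 0.07241836 0.19512135]
```

View pics/crop1.png

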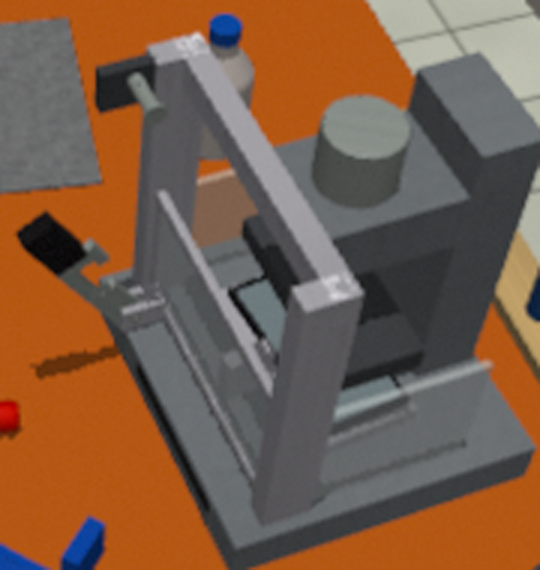

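The crop shows the silver tab and the dark phone under the platen in the press, a neutral grey rather than blue or pink, so that is the carrier. The bar leans out, with its grip at scene (317,221) and the pin at about (348,171).

```bash
cat > fit.py <<'E'
from h import *
import pickle
from scipy.optimize import least_squares
def clouds():
    return {n:cloud(pickle.load(open(n+".pkl","rb"))) for n in ("top","scene")}
E
python3 - <<'E'
from fit import *
C=clouds()
for n,W in C.items():
    P=W.reshape(-1,3); P=P[np.isfinite(P[:,2])]
    P=P[(abs(P[:,0]-.66)<.25)&(abs(P[:,1]+.02)<.22)]
    T=P[(P[:,2]>.288)&(P[:,2]<.303)]
    yaw=.1; c=np.array([.69,-.01])
    for k in range(30):
        R=np.array([[np.cos(yaw),-np.sin(yaw)],[np.sin(yaw),np.cos(yaw)]])
        q=(T[:,:2]-c)@R
        m=(abs(q[:,1])<.10)&(abs(q[:,0]+.07)<.018)
        s=q[m]; a,b=np.polyfit(s[:,1],s[:,0],1)
        # x = a*y+b ; rotate
        mm=(abs(q[:,0]+.08)<.025)
        lo,hi=np.percentile(q[mm,1],[.7,99.3])
        yaw-=a; c=c+R@np.array([b+.07,(lo+hi)/2])
    print(n,"tie fit c",np.round(c,4),"yaw",round(yaw,4),"y",lo,hi,m.sum(), "xspread",np.percentile(s[:,0],[2,98]))
    # base extents
    B=P[(P[:,2]>.034)&(P[:,2]<.046)]; q=(B[:,:2]-c)@R
    print(" base x",np.percentile(q[abs(q[:,1])<.15][:,0],[1,99]),"y",np.percentile(q[abs(q[:,1])<.16][:,1],[1,99]))
    # grip in press frame using dark points
E
```

```text
top tie fit c [ 0.7095 -0.0057] yaw 0.0659 y -0.12386726797701533 0.12386726797701529 770 xspread [-0.07959146 -0.05960073]
 base x [-0.22525331  0.1262204 ] y [-0.13290018  0.13312958]
scene tie fit c [ 0.7075 -0.0089] yaw 0.0662 y -0.1246014671165484 0.12460146711654842 918 xspread [-0.07913385 -0.05844618]
 base x [-0.23514323  0.1931984 ] y [-0.13308155  0.12516285]
```

```bash
cat >> h.py <<'E'
from scipy.spatial.transform import Rotation as Ro
PC=np.array([.7085,-.0072,0]); PY=.066
RP=Ro.from_euler('z',PY).as_matrix()
def p2w(p): return PC+RP@np.array(p,float)
def w2p(w): return (np.asarray(w)-PC)@RP
def att(th,dyaw=0,flip=False):   # tool z=(sin th,0,-cos th) in press frame
    R=RP@Ro.from_euler('xyz',[np.pi,-th,0]).as_matrix()
    if flip: R=R@Ro.from_euler('z',np.pi).as_matrix()
    return Ro.from_matrix(R).as_euler('xyz')
def grip_pos(th,g,r=.126): return np.array([-.119-r*np.sin(th),.085,.055+g+r*np.cos(th)])
def tcp_for(p,th,back=.008): # TCP so that grasp point is at press point p
    return p2w(np.array(p)+back*np.array([np.sin(th),0,-np.cos(th)]))
E
python3 - <<'E'
from fit import *
C=clouds(); v,u=np.mgrid[0:480,0:640]
for n,b in (("scene",(300,205,332,235)),("top",(280,205,305,235))):
    f=pickle.load(open(n+".pkl","rb")); im=f["image"].astype(int); W=C[n]
    m=(u>b[0])&(u<b[2])&(v>b[1])&(v<b[3])&(im.max(-1)<70)&(W[...,2]>.11)
    q=w2p(W[m])*1000
    q=q[np.all(abs(q-np.median(q,0))<45,1)]
    r=cv2.minAreaRect(q[:,[0,2]].astype(np.float32)); print(n,len(q),r, np.median(q,0),np.percentile(q[:,1],[5,50,95]))
    d=np.array(r[0])-[-119,55]; print("lean",np.arctan2(-d[0],d[1]),np.hypot(*d))
for th in (.5,):
  for fl in (0,1):
    for P,t in ((grip_pos(th,0)-.08*np.array([np.sin(th),0,-np.cos(th)]),th),(grip_pos(th,0),th),(grip_pos(th,.17),th),(grip_pos(0,.17),0)):
        q=robot.inverse_kinematics(tcp_for(P,t),att(t,flip=fl)); print(fl,np.round(tcp_for(P,t),3),None if q is None else np.round(q,2))
# carrier tab reach with tilt 35deg-from-vertical
E
```

```text
scene 274 ((-182.66162109375, 161.95657348632812), (28.718379974365234, 64.66152954101562), 33.92307662963867) [-187.54160851   77.69592626  172.91726296] [74.33772644 77.69592626 89.78065536]
lean 0.5368899904222273 124.46891424054644
top 90 ((-182.168701171875, 165.8087615966797), (26.794662475585938, 56.987953186035156), 30.72544288635254) [-184.3730571   85.3978692  182.1302926] [78.80917454 85.3978692  91.56270263]
lean 0.518121023541649 127.5494666955979
0 [0.489 0.064 0.229] [-0.59 -0.09  0.29  2.29  0.3   0.47 -2.04]
0 [0.528 0.066 0.159] [-0.82  0.11  0.61  2.32  0.07  0.24 -1.8 ]
0 [0.528 0.066 0.329] [-0.65 -0.14  0.35  2.08  0.24  0.71 -1.94]
0 [0.584 0.07  0.343] [-0.8   0.29  0.79  1.6  -0.21  1.35 -1.48]
1 [0.489 0.064 0.229] [-0.9  -0.13  0.58  2.3   0.41  0.49  1.01]
1 [0.528 0.066 0.159] [-0.58  0.1   0.35  2.31  0.21  0.25  1.2 ]
1 [0.528 0.066 0.329] [-0.94 -0.18  0.6   2.09  0.33  0.74  1.12]
1 [0.584 0.07  0.343] [-0.51  0.25  0.41  1.58 -0.1   1.34  1.54]
```

```bash
cat >> h.py <<'E'
OFF=.15; TH0=.53
def bar_to(th,g,vel=.1,**k):
    t=th-OFF
    return robot.move_straight(tcp_for(grip_pos(th,g),t),vel=vel,attitude=att(t,flip=True),**k)
def st():
    s=robot.sense(); print("t",round(s["t"],2),"tcp",np.round(s["tcp_pos"],4),"press",np.round(w2p(s["tcp_pos"]),4),"F",np.round(s["wrist_force"],1),"T",np.round(s["torque"],2),"op",round(s["opening"],3),"gf",round(s["gripper_force"],1),"q",np.round(s["joint_pos"],2))
E
python3 - <<'E'
from h import *
t=TH0-OFF; a=np.array([np.sin(t),0,-np.cos(t)])
robot.goto(tcp_for(grip_pos(TH0,0)-.10*a,t),att(t,flip=True)); st()
robot.grip(.6)
save(shot("wrist"),"w1.png")
print(robot.move_straight(tcp_for(grip_pos(TH0,0),t),vel=.1,contact_N=8)); st()
robot.grip(0,60); st()
E
```

```text
t 2.42 tcp [0.4868 0.0642 0.2493] press [-0.2165  0.0858  0.2493] F [0.6 0.2 0.1] T [-0.03  0.35 -0.04] op 1.001 gf 0.0 q [-0.84 -0.1   0.54  2.19  0.22  0.68  1.2 ]
False
t 4.06 tcp [0.5238 0.0657 0.1567] press [-0.1795  0.085   0.1567] F [0.9 0.6 0.3] T [0.03 0.42 0.06] op 0.599 gf 0.0 q [-0.78  0.14  0.59  2.24 -0.06  0.41  1.48]
t 4.47 tcp [0.5236 0.066  0.1569] press [-0.1797  0.0853  0.1569] F [-3.8 -0.2  4.8] T [0.05 0.6  0.03] op 0.165 gf 60.1 q [-0.78  0.14  0.59  2.24 -0.06  0.41  1.48]
```

View pics/w1.png

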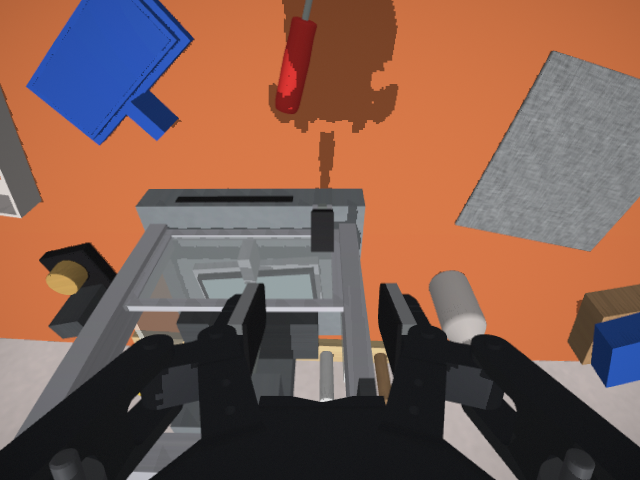

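The wrist picture, taken before the grasp, shows the grip at (322,230) centred between the jaws and the carrier's grey tab at (248,262). The jaws have closed on the grip at 0.165, about 16 mm. Next I raise the guard.

```bash
python3 - <<'E'
from h import *
bar_to(TH0,.05,.12); st()
bar_to(TH0,.171,.15); st()
f=shot("scene"); save(f,"s2.png",(280,60,480,300),2.4)
E
```

```text
t 5.04 tcp [0.5234 0.066  0.2059] press [-0.1799  0.0852  0.2059] F [ 2.8  0.4 -4.2] T [0.16 0.1  0.04] op 0.166 gf 58.9 q [-0.83  0.05  0.62  2.19  0.06  0.54  1.37]
t 6.0 tcp [0.5233 0.0659 0.3263] press [-0.18    0.0851  0.3263] F [ 3.7  1.8 -4.6] T [0.42 0.06 0.23] op 0.163 gf 58.9 q [-0.86 -0.11  0.57  2.01  0.18  0.86  1.26]
```

View pics/s2.png

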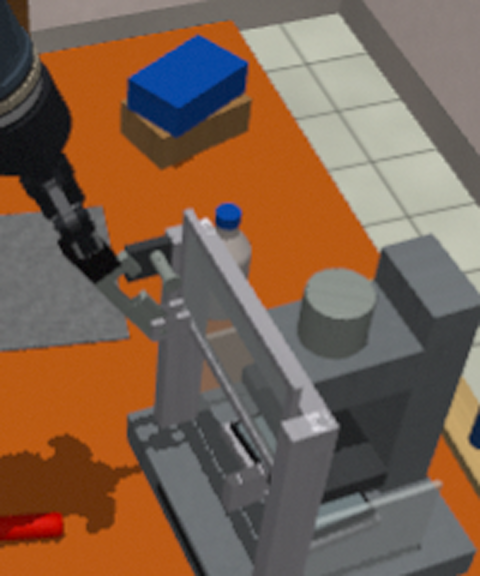

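The guard is up and leaning out, with the slot mouth level with the pin at crop (165,265). Next I swing it upright.

```bash
python3 - <<'E'
from h import *
ok=True
for th in (.4,.27,.14,.04,0.0):
    c=bar_to(th,.171,.1,contact_N=12)
    st()
    if c: print("contact",th); ok=False; break
if ok:
    print(bar_to(0,.146,.05,contact_N=3.5)); st()
f=shot("scene"); save(f,"s3.png",(280,60,480,300),2.4)
E
```

```text
t 6.35 tcp [0.5368 0.0668 0.3326] press [-0.1665  0.0851  0.3326] F [ 1.2  1.8 -4. ] T [0.39 0.43 0.31] op 0.167 gf 58.8 q [-0.85  0.    0.64  1.88  0.04  1.01  1.4 ]
t 6.65 tcp [0.5505 0.0677 0.3377] press [-0.1527  0.0852  0.3377] F [-0.3  2.5 -5.3] T [0.46 0.44 0.06] op 0.165 gf 58.8 q [-0.81  0.12  0.68  1.76 -0.07  1.18  1.52]
t 6.95 tcp [0.5655 0.0687 0.3414] press [-0.1377  0.0852  0.3414] F [-0.5  2.5 -5. ] T [ 0.53  0.24 -0.03] op 0.163 gf 58.8 q [-0.74  0.24  0.69  1.63 -0.16  1.34  1.61]
t 7.17 tcp [0.5774 0.0697 0.3421] press [-0.1257  0.0854  0.3421] F [ 0.3 -1.5 -4.6] T [-0.33 -0.24 -0.02] op 0.168 gf 59.1 q [-0.69  0.34  0.69  1.52 -0.21  1.48  1.66]
contact 0.04
```

View pics/s3.png

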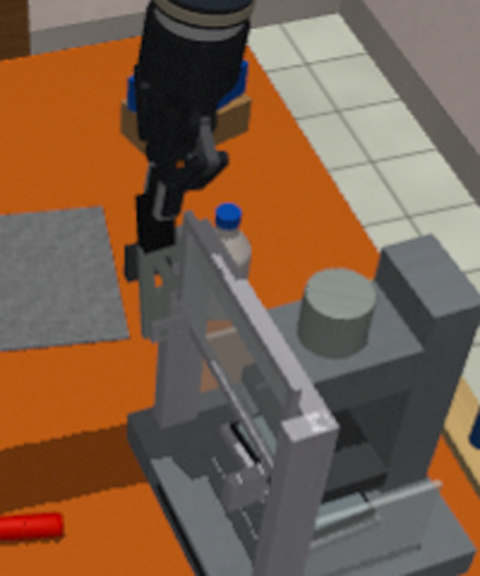

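The bar is nearly upright, and the forces are back to just the guard's weight. I'll finish the swing and then lower it.

```bash
python3 - <<'E'
from h import *
print(bar_to(0.0,.171,.03)); st()
for g in (.165,.16,.155,.151,.148):
    c=bar_to(0,g,.03,contact_N=10); st()
    if c: print("contact at",g); break
E
```

```text
False
t 7.55 tcp [0.5823 0.07   0.344 ] press [-0.1209  0.0853  0.344 ] F [-0.9  1.2 -3.9] T [ 0.27  0.15 -0.01] op 0.169 gf 59.2 q [-0.67  0.37  0.69  1.49 -0.22  1.52  1.67]
t 7.9 tcp [0.5823 0.0699 0.3376] press [-0.1208  0.0853  0.3376] F [-2.8  1.2 -4.4] T [ 0.27  0.42 -0.05] op 0.17 gf 59.1 q [-0.67  0.37  0.69  1.5  -0.22  1.51  1.67]
t 8.22 tcp [0.5827 0.0699 0.3327] press [-0.1205  0.0852  0.3327] F [-2.8  1.5 -4.6] T [ 0.44  0.54 -0.09] op 0.172 gf 59.1 q [-0.67  0.38  0.69  1.5  -0.23  1.5   1.67]
t 8.53 tcp [0.5828 0.0699 0.3278] press [-0.1203  0.0852  0.3278] F [-2.   1.9 -5. ] T [ 0.52  0.51 -0.09] op 0.17 gf 59.1 q [-0.67  0.38  0.69  1.51 -0.23  1.49  1.67]
t 8.82 tcp [0.583  0.0699 0.3242] press [-0.1201  0.0852  0.3242] F [-2.9  2.  -2.6] T [ 0.67  0.58 -0.12] op 0.163 gf 59.4 q [-0.67  0.38  0.68  1.52 -0.23  1.48  1.67]
t 9.07 tcp [0.5832 0.0699 0.3239] press [-0.1199  0.0852  0.3239] F [-4.5  2.4  8.5] T [ 0.73  1.6  -0.16] op 0.165 gf 60.7 q [-0.67  0.38  0.68  1.52 -0.23  1.48  1.68]
```

```bash
python3 - <<'E'
from h import *
bar_to(0,.1505,.03); st()
robot.grip(.4); robot.sleep(.2); st()
t=-OFF; a=np.array([np.sin(t),0,-np.cos(t)])
robot.move_straight(tcp_for(grip_pos(0,.15)-.09*a,t),vel=.15); st()
f=shot("scene"); save(f,"s4.png",(280,60,480,300),2.4)
import pickle; pickle.dump(f,open("scene2.pkl","wb"))
E
```

```text
t 9.32 tcp [0.5831 0.0699 0.3241] press [-0.12    0.0852  0.3241] F [-2.4  2.7  1.6] T [ 0.74  0.87 -0.1 ] op 0.167 gf 59.9 q [-0.67  0.38  0.68  1.52 -0.23  1.48  1.67]
t 9.84 tcp [0.5832 0.0694 0.3236] press [-0.12    0.0847  0.3236] F [0.4 0.5 0.1] T [ 0.01 -0.1   0.03] op 0.399 gf 0.0 q [-0.67  0.38  0.68  1.52 -0.23  1.48  1.67]
t 10.59 tcp [0.596  0.0706 0.4112] press [-0.1071  0.0851  0.4112] F [-0.3  0.3 -0.3] T [ 0.05 -0.15  0.03] op 0.397 gf 0.0 q [-0.65  0.38  0.7   1.33 -0.23  1.67  1.66]
```

View pics/s4.png

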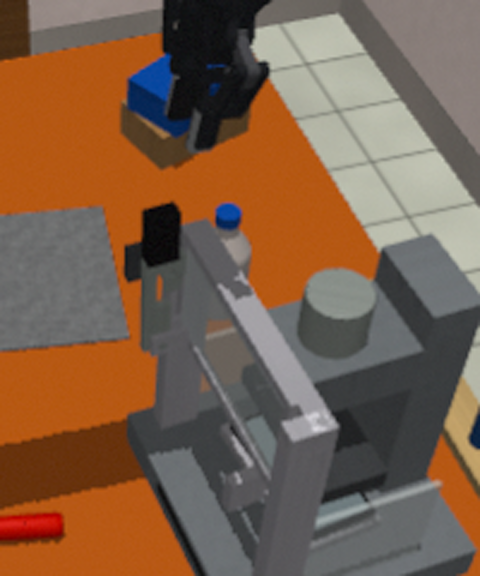

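The guard hangs upright on the pin, released, with its grip at crop (160,235). The tab is visible at crop (237,470). I'll look at it from the front with the wrist camera.

```bash
python3 - <<'E'
from h import *
import pickle
robot.move_straight(p2w([-.22,.03,.40]),vel=.25,attitude=att(.2,flip=True))
t=.6
robot.goto(p2w([-.24,0,.24]),att(t,flip=True)); robot.grip(.55); st()
f=shot("wrist"); save(f,"w2.png"); pickle.dump(f,open("w2.pkl","wb"))
E
```

```text
t 12.43 tcp [ 0.4702 -0.0228  0.241 ] press [-2.388e-01  1.000e-04  2.410e-01] F [ 0.3 -1.2  0.3] T [0.02 0.6  0.05] op 0.547 gf 0.0 q [-0.71 -0.26  0.58  2.39  0.44  0.39  1.18]
```

View pics/w2.png

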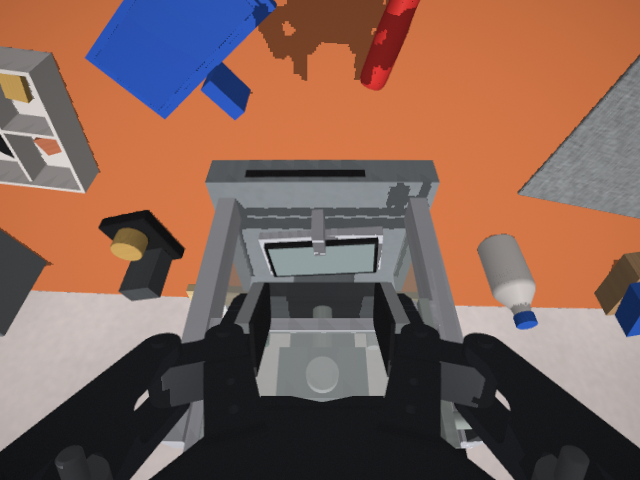

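The wrist view shows the tab at (319,230), running from about (317,210) to (320,252), with the phone behind it at (320,255) and the raised guard overhead.

```bash
python3 - <<'E'
from h import *
import pickle
f=pickle.load(open("w2.pkl","rb")); q=w2p(cloud(f))*1000
for v in range(200,282,6):
    print(v,[ "%d,%d,%d"%tuple(q[v,u]) if np.isfinite(q[v,u,0]) else "-" for u in range(296,344,5)])
v,u=np.mgrid[0:480,0:640]
m=(v>195)&(v<285)&(u>255)&(u<385)
T=q[m&(q[...,2]>76)&(q[...,2]<88)&(abs(q[...,1])<25)&(q[...,0]>-110)&(q[...,0]<-20)]
r=cv2.minAreaRect(T[:,:2].astype(np.float32)); print("tabtop",len(T),r,np.median(T,0))
k=m&(q[...,2]>46)&(q[...,2]<66)&(q[...,0]>-62)&(q[...,0]<40)&(abs(q[...,1])<95)
B=q[k]; r=cv2.minAreaRect(B[:,:2].astype(np.float32)); print("carrier",len(B),r)
# front edge fit
xs=[];ys=[]
for y0 in range(-72,74,6):
    s=B[(abs(B[:,1]-y0)<3)]
    if len(s)>3: xs.append(np.percentile(s[:,0],3)); ys.append(y0)
print(np.round(xs,1)); print("slope",np.polyfit(ys,xs,1), B[:,1].min(),B[:,1].max())
E
```

```text
200 ['-95,-30,40', '-94,-24,39', '-95,-18,40', '-95,-12,40', '-95,-6,40', '-94,0,39', '-95,5,40', '-95,11,40', '-96,17,41', '-93,23,38']
206 ['-84,-31,39', '-83,-25,38', '-83,-19,38', '-83,-12,38', '-83,-6,38', '-83,0,39', '-83,5,38', '-83,11,39', '-84,18,40', '-84,24,39']
212 ['-72,-31,39', '-72,-25,39', '-73,-19,39', '-72,-13,39', '-79,-6,45', '-77,0,44', '-73,5,40', '-73,12,39', '-72,18,39', '-73,24,40']
218 ['-61,-32,39', '-61,-26,39', '-62,-19,39', '-78,-12,54', '-78,-6,54', '-79,0,55', '-60,5,38', '-61,12,39', '-60,18,38', '-61,25,38']
224 ['-50,-33,39', '-49,-26,39', '-50,-20,39', '-78,-12,64', '-79,-6,64', '-79,0,64', '-50,6,39', '-49,12,38', '-49,19,39', '-49,25,39']
230 ['-37,-34,39', '-38,-27,39', '-38,-20,40', '-79,-12,74', '-78,-6,73', '-78,0,73', '-41,6,42', '-41,12,42', '-42,19,43', '-42,25,43']
236 ['-37,-33,49', '-39,-26,51', '-39,-20,51', '-77,-12,81', '-76,-6,80', '-77,0,81', '-38,6,50', '-38,12,50', '-38,19,50', '-39,25,51']
242 ['-29,-33,53', '-30,-27,54', '-30,-20,54', '-31,-13,55', '-65,-6,81', '-65,0,81', '-34,6,57', '-33,12,56', '-34,19,57', '-33,25,56']
248 
[... 558 characters left out ...]
,-15,60', '34,-7,60', '34,0,59', '35,6,59', '35,14,59', '36,21,58', '35,28,59']
278 ['70,-40,47', '69,-32,48', '70,-24,47', '70,-16,47', '69,-8,48', '70,0,47', '69,7,48', '69,14,48', '69,22,48', '70,30,47']
tabtop 274 ((-59.42618179321289, -4.005765914916992), (42.03206253051758, 14.039541244506836), 4.957360744476318) [-64.27738521  -4.05170149  81.18356635]
carrier 4503 ((-8.034622192382812, 0.466705322265625), (95.6510009765625, 169.20677185058594), 0.9311018586158752)
[-34.7 -35.1 -35.8 -35.9 -36.5 -37.3 -37.9 -37.9 -38.7 -39.1 -31.8  -8.1
  -7.3 -54.  -41.2 -41.7 -42.6 -43.1 -44.  -44.1 -44.8 -45.1 -45.3 -46.
 -46.6]
slope [ -0.09050536 -38.18949686] -84.55608345338098 85.70431304933373
```

```bash
cat >> h.py <<'E'
def watt(th,yaw,flip=True):
    R=Ro.from_euler('z',yaw).as_matrix()@Ro.from_euler('xyz',[np.pi,-th,0]).as_matrix()
    if flip: R=R@Ro.from_euler('z',np.pi).as_matrix()
    return Ro.from_matrix(R).as_euler('xyz')
def wtcp(P,th,yaw,back=.008):
    return np.array(P)+back*np.array([np.sin(th)*np.cos(yaw),np.sin(th)*np.sin(yaw),-np.cos(th)])
CY=PY+.086; TAB=p2w([-.066,-.004,.072]); MAT=np.array([.5318,.378])
# tab pose on the mat for carrier yaw y: centre = grasp + d*(cos,sin)
D=.0693
def mat_tab(yaw,h): return np.array([MAT[0]-D*np.cos(yaw),MAT[1]-D*np.sin(yaw),.005+.032+h])
E
python3 - <<'E'
from h import *
def ok(P,th,yaw):
    q=robot.inverse_kinematics(wtcp(P,th,yaw),watt(th,yaw)); return None if q is None else np.round(q,2)
for th in (.55,.61,.67,.75):
    print("th",th,"grasp",ok(TAB,th,CY),"pre",ok(TAB-.11*np.array([np.sin(th)*np.cos(CY),np.sin(th)*np.sin(CY),-np.cos(th)]),th,CY))
    for dx,dz in ((.1,.015),(.16,.02),(.2,.05),(.2,.1)): print("  out",dx,dz,ok(p2w(w2p(TAB)+[-dx,0,dz]),th,CY))
    for yaw in (0,.3,.6,.9,1.2,1.57,1.9,-.3,-.6): print("  mat",yaw,ok(mat_tab(yaw,0),th,yaw),ok(mat_tab(yaw,.08),th,yaw) is not None)
E
```

```text
th 0.55 grasp [ 0.63  0.58 -0.81  2.12  1.51  0.31  0.34] pre [-0.2   0.2   0.25  2.22 -0.64  0.24  2.34]
  out 0.1 0.015 [ 0.83  0.47 -0.97  2.32  1.66  0.29  0.16]
  out 0.16 0.02 None
  out 0.2 0.05 None
  out 0.2 0.1 None
  mat 0 [-1.41  0.56  0.53  2.19  0.92  0.23 -0.3 ] True
  mat 0.3 [-1.04  0.47  0.19  2.28  1.85  0.22 -0.82] True
  mat 0.6 [-0.08  0.58 -0.79  2.27  1.91  0.46 -0.31] True
  mat 0.9 [ 0.2   0.68 -0.97  2.24  1.81  0.35  0.24] True
  mat 1.2 [ 0.36  0.78 -1.05  2.14  1.19  0.29  1.26] True
  mat 1.57 [ 0.37  0.83 -1.    1.97  0.38  0.44  2.45] True
  mat 1.9 [ 0.42  1.05 -1.19  1.78  0.56  0.8   2.64] True
  mat -0.3 [-1.06  0.57  0.02  2.03  0.96  0.65 -0.59] True
  mat -0.6 [-0.9   0.65 -0.22  1.85  0.89  0.94 -0.75] True
th 0.61 grasp [ 0.63  0.57 -0.78  2.16  1.85  0.28  0.01] pre [ 1.01  0.43 -1.17  2.22  1.24  0.32  0.6 ]
  out 0.1 0.015 [ 0.83  0.47 -0.96  2.36  2.02  0.29 -0.18]
  out 0.16 0.02 None
  out 0.2 0.05 None
  out 0.2 0.1 None
  mat 0 [-1.46  0.58  0.56  2.22  1.22  0.23 -0.63] True
  mat 0.3 [-0.12  0.71 -0.99  2.26  1.82  0.88 -0.57] True

[... 1192 characters left out ...]
9   0.83 -1.17  2.23  2.17  0.61 -0.11] pre [ 1.02  0.42 -1.13  2.34  2.16  0.27 -0.3 ]
  out 0.1 0.015 None
  out 0.16 0.02 None
  out 0.2 0.05 None
  out 0.2 0.1 None
  mat 0 [-0.21  0.97 -1.19  2.2   1.82  1.46 -0.83] True
  mat 0.3 [-0.04  0.91 -1.18  2.33  2.03  1.23 -0.66] True
  mat 0.6 [ 0.18  0.89 -1.18  2.38  2.25  0.93 -0.42] True
  mat 0.9 [ 0.39  0.9  -1.17  2.34  2.36  0.57 -0.1 ] True
  mat 1.2 [ 0.51  0.93 -1.15  2.22  1.98  0.22  0.63] True
  mat 1.57 [ 0.57  1.05 -1.2   2.    0.57  0.4   2.41] True
  mat 1.9 [-0.2   0.72 -0.05  1.81 -0.94  0.95 -2.35] True
  mat -0.3 [-1.11  0.62 -0.03  2.06  1.24  0.82 -0.92] True
  mat -0.6 [-0.98  0.72 -0.22  1.85  1.05  1.1  -0.94] True
```

```bash
python3 - <<'E'
from h import *
def ok(P,th,yaw,fl=True):
    q=robot.inverse_kinematics(wtcp(P,th,yaw),watt(th,yaw,fl)); return None if q is None else np.round(q,2)
for th in (.35,.45,.61,.65):
  for dx,dz in ((.1,.02),(.1,.07),(.1,.1),(.14,.1),(.18,.1),(.2,.12),(.2,.16)):
    print(th,dx,dz,*[ok(p2w(w2p(TAB)+[-dx,0,dz]),th,y) for y in (CY,.0,.3)],sep=" | ")
for fl in (0,1): print("grasp",fl,ok(TAB,.61,CY,fl),ok(TAB,.65,CY,fl),ok(TAB+[-.08,-.012,.1],.63,CY,fl))
E
```

```text
0.35 | 0.1 | 0.02 | [-0.3   0.3   0.34  2.23 -0.54  0.31  2.22] | [-0.27  0.3   0.26  2.24 -0.24  0.28  1.76] | [-0.23  0.31  0.31  2.22 -0.64  0.36  2.49]
0.35 | 0.1 | 0.07 | [-0.47  0.22  0.53  2.2  -0.43  0.43  2.11] | [-0.51  0.22  0.54  2.21 -0.28  0.41  1.8 ] | [-0.56  0.25  0.69  2.19 -0.63  0.5   2.48]
0.35 | 0.1 | 0.1 | [-0.88  0.24  1.03  2.19 -0.58  0.55  2.27] | [-0.78  0.2   0.84  2.19 -0.33  0.49  1.86] | [ 0.07  0.17 -0.05  2.13 -0.21  0.51  2.06]
0.35 | 0.14 | 0.1 | [-1.09  0.18  1.23  2.27 -0.53  0.53  2.26] | [-0.93  0.11  0.97  2.27 -0.22  0.47  1.77] | [-1.05  0.21  1.25  2.26 -0.67  0.6   2.55]
0.35 | 0.18 | 0.1 | [-1.16 -0.03  1.2   2.34 -0.09  0.47  1.83] | [-0.93 -0.01  0.91  2.34  0.04  0.46  1.52] | [ 0.1   0.04 -0.05  2.29 -0.24  0.49  2.12]
0.35 | 0.2 | 0.12 | [-1.01 -0.15  0.96  2.35  0.17  0.54  1.56] | [-0.87 -0.12  0.79  2.35  0.21  0.54  1.34] | [-1.11 -0.19  1.09  2.34  0.12  0.56  1.78]
0.35 | 0.2 | 0.16 | [-0.93 -0.23  0.83  2.29  0.23  0.67  1.48] | [-0.83 -0.19  0.71  2.29  0.27  0.67  1.28] | [-0.98 -0.24  0.91  2.28  0.17  0.68  1.7 ]
0.45 | 0.
[... 2024 characters left out ...]
1.7   0.25  0.13] | [ 0.65  0.25 -0.78  2.36  1.83  0.22 -0.25] | [ 1.16  0.49 -1.27  2.31  1.48  0.24  0.56]
0.65 | 0.1 | 0.1 | [ 1.16  0.37 -1.3   2.3   1.36  0.27  0.46] | [ 1.    0.29 -1.18  2.32  1.46  0.31  0.16] | None
0.65 | 0.14 | 0.1 | None | None | None
0.65 | 0.18 | 0.1 | None | None | None
0.65 | 0.2 | 0.12 | None | None | None
0.65 | 0.2 | 0.16 | [ 0.12 -0.18 -0.05  2.45 -0.54  0.28  2.27] | None | [-0.18 -0.19  0.31  2.44 -0.63  0.34  2.55]
grasp 0 None [ 0.49  0.52 -0.6   2.19  2.3   0.21  2.66] [ 1.05  0.35 -1.17  2.25  1.17  0.25 -2.49]
grasp 1 [ 0.63  0.57 -0.78  2.16  1.85  0.28  0.01] [ 0.77  0.66 -0.98  2.18  1.94  0.42 -0.02] [ 1.05  0.35 -1.17  2.25  1.17  0.25  0.65]
```

```bash
python3 - <<'E'
from h import *
th=.61
W1=p2w(w2p(TAB)+[-.1,0,.1])
def tryit(P,th,yaw,v=.12):
    try: robot.move_straight(wtcp(P,th,yaw),vel=v,attitude=watt(th,yaw)); st(); return True
    except robot.IKError as e: print("IKError",e); return False
if not tryit(W1,th,CY):
    P=mat_tab(.9,.15)
    q=robot.inverse_kinematics(wtcp(P,th,.9),watt(th,.9)); print("mat hover q",np.round(q,2))
    if q[0]>-.3:
        robot.goto(wtcp(P,th,.9),watt(th,.9)); st()
        q=robot.inverse_kinematics(wtcp(W1,th,CY),watt(th,CY)); print("W1 q",q)
E
```

```text
IKError the arm cannot follow that straight line within its joint ranges
mat hover q [-0.44  0.17 -0.13  2.2  -0.76  0.25  2.61]
```

```bash
cat > fk.py <<'E'
from h import *
import itertools,os
def chain(q,s):
    R=np.eye(3); out=[]
    for i in range(7):
        out.append(R); R=R@Ro.from_euler('zyzyzyz'[i],s[i]*q[i]).as_matrix()
    return out+[R]
def learn():
    rng=np.random.default_rng(0); D=[]
    while len(D)<40:
        p=np.array([rng.uniform(.35,.7),rng.uniform(-.3,.4),rng.uniform(.05,.4)]); o=watt(rng.uniform(-.1,.6),rng.uniform(-1,1),rng.random()<.5)
        q=robot.inverse_kinematics(p,o)
        if q is not None: D.append((np.array(q),p,Ro.from_euler('xyz',o).as_matrix()))
    best=None
    for s in itertools.product((1,-1),repeat=7):
        M=[chain(q,s)[7].T@R for q,p,R in D]
        e=np.std(M,axis=0).sum()
        if best is None or e<best[0]: best=(e,s,Ro.from_matrix(np.mean(M,0)).as_matrix())
    e,s,R0=best
    A=np.vstack([np.hstack(chain(q,s)) for q,p,R in D]); b=np.hstack([p for q,p,R in D])
    t,*_=np.linalg.lstsq(A,b,rcond=None)
    print("rot err",e,"signs",s,"pos err",np.abs(A@t-b).max())
    np.savez("fk.npz",s=s,R0=R0,t=t)
def fk(q,M={}):
    if not M: M.update(np.load("fk.npz"))
    c=chain(q,M["s"]); t=M["t"].reshape(8,3)
    pts=np.cumsum([c[i]@t[i] for i in range(8)],0)
    return pts[-1],c[7]@M["R0"],pts
LO=np.array([-2.59,-.33,-1.39,.1,-1.04,.21,-2.66]);HI=np.array([2.59,1.99,1.29,2.45,4.18,1.99,2.66])
def ik(P,th,yaw,q0,flip=True,w=.02):   # IK near q0 of the grasp-point pose
    from scipy.optimize import least_squares
    p=wtcp(P,th,yaw); R=Ro.from_euler('xyz',watt(th,yaw,flip)).as_matrix()
    def r(q):
        a,B,_=fk(q); return np.r_[(a-p)*20,Ro.from_matrix(B.T@R).as_rotvec()*5,w*(q-q0)]
    x=np.clip(q0,LO+.03,HI-.03)
    for ww in (w,1e-4):
        w=ww; x=least_squares(r,x,bounds=(LO+.015,HI-.015)).x
    a,B,_=fk(x); return x,np.linalg.norm(a-p),np.linalg.norm(Ro.from_matrix(B.T@R).as_rotvec())
E
python3 - <<'E'
from fk import *
learn()
s=robot.sense(); print(fk(s["joint_pos"])[0]-s["tcp_pos"])
q0=s["joint_pos"]; W1=p2w(w2p(TAB)+[-.1,0,.1])
qr=np.array([1.11,.33,-1.24,2.28,1.1,.26,.7])
q=ik(W1,.61,CY,qr); print("W1",np.round(q[0],2),q[1:])
for a in np.linspace(0,1,9):
    p,R,pts=fk(q0+a*(q[0]-q0)); print(np.round(w2p(p),3),"tilt",np.round(R[:,2],2),"elbow z",np.round(pts[3:5,2],2))
seed=q[0]
for dx,dz,th in ((.1,.05,.61),(.05,.03,.61),(0,0,.61),(0.05,0.005,.61),(.1,.02,.61),(.1,.07,.55),(.14,.09,.45),(.18,.1,.4)):
    seed,e1,e2=ik(p2w(w2p(TAB)+[-dx,0,dz]),th,CY,seed); print(dx,dz,th,np.round(seed,2),round(e1,4),round(e2,4))
for yaw,h,th in ((.5,.15,.45),(.9,.1,.5),(.9,.1,.61),(.9,0,.61)):
    seed,e1,e2=ik(mat_tab(yaw,h),th,yaw,seed); print("mat",yaw,h,th,np.round(seed,2),round(e1,4),round(e2,4))
E
```

```text
rot err 9.886040663745011e-11 signs (-1, 1, -1, 1, -1, 1, -1) pos err 4.093081429346057e-11
[-6.75237644e-13  7.81597009e-14  2.08294493e-12]
W1 [ 1.11  0.33 -1.24  2.28  1.1   0.26  0.7 ] (np.float64(7.364103928377757e-13), np.float64(6.924292979523523e-12))
[-0.239  0.     0.241] tilt [ 0.56  0.04 -0.82] elbow z [0.77 0.64]
[-0.229 -0.013  0.24 ] tilt [ 0.57 -0.05 -0.82] elbow z [0.78 0.64]
[-0.22  -0.021  0.227] tilt [ 0.56 -0.12 -0.82] elbow z [0.79 0.64]
[-0.211 -0.026  0.207] tilt [ 0.54 -0.15 -0.83] elbow z [0.79 0.63]
[-0.204 -0.027  0.182] tilt [ 0.52 -0.15 -0.84] elbow z [0.79 0.62]
[-0.196 -0.024  0.16 ] tilt [ 0.5  -0.12 -0.86] elbow z [0.79 0.61]
[-0.188 -0.018  0.146] tilt [ 0.5  -0.06 -0.87] elbow z [0.78 0.6 ]
[-0.176 -0.009  0.146] tilt [ 0.52  0.01 -0.86] elbow z [0.77 0.6 ]
[-0.161 -0.004  0.165] tilt [ 0.57  0.09 -0.82] elbow z [0.76 0.59]
0.1 0.05 0.61 [ 1.05  0.51 -1.24  2.32  1.64  0.38  0.22] 0.0 0.0
0.05 0.03 0.61 [ 0.93  0.62 -1.17  2.24  1.7   0.46  0.21] 0.0 0.0
0 0 0.61 [ 0.84  0.74 -1.1   2.15  1.77  0.51  0.2 ] 0.0 0.0
0.05 0.005 0.61 [ 0.92  0.69 -1.16  2.25  1.82  0.51  0.11] 0.0 0.0
0.1 0.02 0.61 [ 1.01  0.61 -1.23  2.35  1.82  0.47  0.07] 0.0 0.0
0.1 0.07 0.55 [ 1.13  0.55 -1.37  2.27  1.33  0.5   0.53] 0.0 0.0
0.14 0.09 0.45 [ 1.2   0.38 -1.37  2.25  0.82  0.47  0.97] 0.0 0.0
0.18 0.1 0.4 [ 1.3   0.21 -1.37  2.28  0.37  0.44  1.39] 0.0 0.0
mat 0.5 0.15 0.45 [ 0.16  0.37 -1.11  2.08  0.89  0.63  0.55] 0.0 0.0
mat 0.9 0.1 0.5 [ 0.38  0.55 -1.21  2.14  1.03  0.46  0.96] 0.0 0.0
mat 0.9 0.1 0.61 [ 0.34  0.47 -1.07  2.21  1.21  0.23  0.77] 0.0 0.0
mat 0.9 0 0.61 [ 0.36  0.85 -1.2   2.27  1.93  0.54  0.24] 0.0 0.0
```

```bash
python3 - <<'E'
from fk import *
seed=np.array([1.11,.33,-1.24,2.28,1.1,.26,.7])
def P(dx,dz): return p2w(w2p(TAB)+[-dx,0,dz])
for dx,dz in ((.1,.1),(.1,.05)):
    seed,e1,e2=ik(P(dx,dz),.61,CY,seed); robot.move_joints(seed)
st()
try:
    c=robot.move_straight(wtcp(TAB,.61,CY),vel=.08,contact_N=8); print("contact",c)
except robot.IKError as e: print(e)
st()
f=shot("scene"); save(f,"s5.png",(300,140,480,330),3)
E
```

```text
t 14.98 tcp [ 0.5477 -0.0208  0.1155] press [-0.1613 -0.003   0.1155] F [ 0.1  0.1 -0.9] T [-0.12  0.6   0.03] op 0.548 gf 0.0 q [ 1.05  0.51 -1.24  2.32  1.64  0.38  0.22]
contact False
t 16.53 tcp [ 0.6472 -0.0149  0.0656] press [-0.0617 -0.0037  0.0656] F [ 0.1 -0.1  0.3] T [-0.08  0.55 -0.11] op 0.55 gf 0.0 q [ 0.84  0.73 -1.1   2.15  1.77  0.51  0.19]
```

View pics/s5.png

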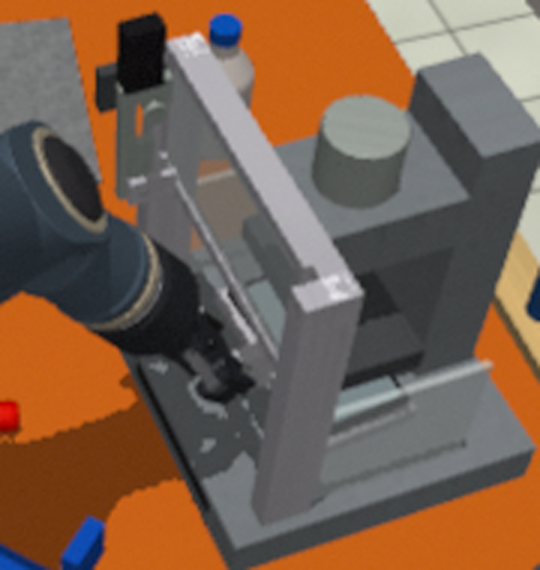

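The fingers are at the tab, around crop (225,385). There was no contact force, and the guard is still hooked with its grip at (140,55). Next I grip and draw the carrier out.

```bash
python3 - <<'E'
from fk import *
import pickle
robot.grip(0,100); st()
s=robot.sense()
if s["opening"]<.08: raise SystemExit("missed")
def P(dx,dz): return p2w(w2p(TAB)+[-dx,0,dz])
robot.move_straight(wtcp(P(0,.006),.61,CY),vel=.03); st()
robot.move_straight(wtcp(P(.10,.015),.61,CY),vel=.1); st()
q=robot.sense()["joint_pos"]
for dx,dz,th in ((.1,.05,.58),(.1,.08,.52),(.13,.095,.46),(.16,.1,.42),(.19,.105,.40)):
    q,e1,e2=ik(P(dx,dz),th,CY,q); print(dx,round(e1,4),round(e2,4))
    if e1>.002: break
    robot.move_joints(q)
st()
f=shot("scene"); save(f,"s6.png",(180,40,480,330),2); pickle.dump(f,open("s6.pkl","wb"))
E
```

```text
t 17.15 tcp [ 0.6473 -0.015   0.0658] press [-0.0616 -0.0037  0.0658] F [-4.7 -1.3  6.6] T [-0.29  0.71 -0.12] op 0.056 gf 98.7 q [ 0.84  0.73 -1.1   2.15  1.76  0.51  0.19]missed
```

```bash
python3 - <<'E'
from fk import *
st(); robot.grip(0,50); st()
f=shot("wrist"); q=w2p(cloud(f))*1000
for z0,z1,n in ((76,90,"tabtop"),(54,63,"phone")):
    m=(q[...,2]>z0)&(q[...,2]<z1)&(q[...,0]>-100)&(q[...,0]<50)&(abs(q[...,1])<95)
    B=q[m]; print(n,len(B),cv2.minAreaRect(B[:,:2].astype(np.float32)) if len(B)>5 else "")
for v in range(200,400,16): print(v,["%d,%d,%d"%tuple(q[v,u]) if np.isfinite(q[v,u,0]) else "-" for u in range(260,390,14)])
E
```

```text
t 17.15 tcp [ 0.6473 -0.015   0.0658] press [-0.0616 -0.0037  0.0658] F [-4.7 -1.3  6.6] T [-0.29  0.71 -0.12] op 0.056 gf 98.7 q [ 0.84  0.73 -1.1   2.15  1.76  0.51  0.19]
t 17.37 tcp [ 0.6472 -0.015   0.0658] press [-0.0616 -0.0037  0.0658] F [-4.  -2.   5.4] T [-0.26  0.73 -0.09] op 0.053 gf 98.2 q [ 0.84  0.73 -1.1   2.15  1.76  0.51  0.19]
tabtop 1308 ((-68.82540893554688, 1.2706642150878906), (53.660987854003906, 31.127758026123047), 21.713022232055664)
phone 7121 ((-18.582828521728516, -0.095489501953125), (123.33815002441406, 152.45693969726562), 4.442605018615723)
200 ['-92,-35,39', '-92,-29,39', '-93,-22,40', '-94,-15,40', '-93,-8,38', '-94,-2,39', '-95,4,40', '-95,11,39', '-96,18,39', '-97,24,39']
216 ['-80,-36,40', '-81,-29,40', '-80,-22,39', '-81,-15,39', '-82,-8,39', '-83,0,40', '-83,6,39', '-84,13,39', '-85,20,40', '-86,27,40']
232 ['-66,-37,39', '-67,-29,39', '-68,-22,40', '-68,-14,39', '-78,-7,46', '-79,0,47', '-70,8,39', '-71,15,39', '-71,23,39', '-72,30,39']
248 ['-51,-38,39', '-53,-30,39', '-53,-22,39', '-54,-14,40', '-77,-7,56', '-80,0,57', '-56,9,39', '-56,18,3
[... 620 characters left out ...]
,112', '-106,-13,110', '-76,-6,97', '-100,-3,107', '-109,0,111', '-111,4,111', '6,37,60', '5,47,60']
344 ['-103,-27,115', '-111,-22,118', '-112,-17,118', '-114,-13,118', '42,1,59', '-95,-3,111', '-113,0,118', '-113,3,118', '-114,7,118', '-107,13,115']
360 ['-123,-24,126', '-123,-21,126', '-123,-17,126', '-119,-13,125', '70,3,62', '-89,-2,115', '-124,-2,126', '-125,0,126', '-125,4,126', '-126,7,126']
376 ['-127,-23,131', '-126,-20,131', '-127,-17,131', '-114,-13,128', '70,3,75', '70,14,75', '-126,-3,131', '-129,0,131', '-128,3,131', '-131,5,132']
392 ['-130,-23,136', '-131,-19,136', '-131,-16,136', '-113,-13,132', '69,3,87', '71,14,87', '-120,-2,133', '-131,0,136', '-131,2,135', '-132,5,136']
```

The depth data show the tab's front face between the two fingertips, with a gap between the fingers, so it is probably held. A small lift will tell.

```bash
python3 - <<'E'
from fk import *
robot.grip(0,100)
def P(dx,dz): return p2w(w2p(TAB)+[-dx,0,dz])
robot.move_straight(wtcp(P(0,.007),.61,CY),vel=.03); robot.sleep(.2); st()
robot.move_straight(wtcp(P(0.03,.010),.61,CY),vel=.06); st()
f=shot("wrist"); q=w2p(cloud(f))*1000
v,u=np.mgrid[0:480,0:640]
print("tab front",[np.round(q[v0,316],0) for v0 in (240,250,262)])
for y0 in (-60,-40,40,60):
    m=(abs(q[...,1]-y0)<4)&(q[...,0]>-120)&(q[...,0]<40)&(q[...,2]>50)&(v<345)
    B=q[m]; t=B[(B[:,2]>57)]
    print(y0,"edge x",np.percentile(B[:,0],2),"top z",[ (x,np.round(np.median(t[abs(t[:,0]-x)<5][:,2]),1)) for x in (-50,-30,-10)])
E
```

```text
t 18.22 tcp [ 0.6473 -0.015   0.0722] press [-0.0616 -0.0037  0.0722] F [-0.8  0.4 -1.4] T [-0.16  0.79 -0.05] op 0.049 gf 98.5 q [ 0.84  0.72 -1.1   2.15  1.73  0.5   0.22]
t 18.87 tcp [ 0.617  -0.017   0.0753] press [-0.092  -0.0037  0.0753] F [-1.9  0.5 -0.7] T [-0.15  1.04  0.01] op 0.044 gf 99.6 q [ 0.89  0.69 -1.13  2.21  1.77  0.5   0.17]
tab front [array([-110.,   -8.,   63.]), array([-110.,   -8.,   68.]), array([-110.,   -8.,   76.])]
-60 edge x -69.12565202998533 top z [(-50, np.float64(65.3)), (-30, np.float64(63.8)), (-10, np.float64(62.3))]
-40 edge x -70.53097820287375 top z [(-50, np.float64(65.2)), (-30, np.float64(63.7)), (-10, np.float64(62.0))]
40 edge x -76.9470239843672 top z [(-50, np.float64(64.7)), (-30, np.float64(63.1)), (-10, np.float64(61.7))]
60 edge x -78.46903734771688 top z [(-50, np.float64(64.6)), (-30, np.float64(63.0)), (-10, np.float64(61.5))]
```

```bash
cat >> fk.py <<'E'
def P(dx,dz): return p2w(w2p(TAB)+[-dx,0,dz])
def droop():
    f=shot("wrist"); q=w2p(cloud(f))*1000; v,u=np.mgrid[0:480,0:640]
    tc=w2p(robot.sense()["tcp_pos"])*1000
    m=(abs(abs(q[...,1])-48)<18)&(q[...,0]>tc[0]+34)&(q[...,0]<tc[0]+85)&(q[...,2]>tc[2]-50)&(q[...,2]<tc[2]+25)&(v<330)
    B=q[m]; A=np.c_[B,np.ones(len(B))][:,[0,1,3]]
    c=None
    for k in range(6):
        c,*_=np.linalg.lstsq(A,B[:,2],rcond=None); r=abs(A@c-B[:,2]); k_=r<max(3,2*np.median(r)); A,B=A[k_],B[k_]
    print("carrier plane slope x,y",np.round(c[:2],3),"n",len(B)); return c
E
python3 - <<'E'
from fk import *
robot.grip(0,120); st(); droop()
robot.move_straight(wtcp(P(.03,.022),.61,CY),vel=.03); robot.sleep(.3); st(); droop()
E
```

```text
t 19.13 tcp [ 0.6176 -0.0168  0.0754] press [-0.0913 -0.0036  0.0754] F [-1.9 -0.8 -0.7] T [-0.17  0.99  0.06] op 0.036 gf 112.3 q [ 0.89  0.69 -1.13  2.21  1.77  0.5   0.17]
carrier plane slope x,y [-0.077 -0.006] n 3028
t 20.03 tcp [ 0.6174 -0.0169  0.0872] press [-0.0916 -0.0037  0.0872] F [ 0.3  0.3 -1.9] T [-0.14  0.78 -0.05] op 0.03 gf 109.2 q [ 0.89  0.66 -1.14  2.2   1.71  0.48  0.21]
carrier plane slope x,y [-0.182 -0.014] n 2118
```

The carrier is held but hinges about the tab because the pad contact is poor. I'll drag it out along the bed until the tab overhangs the base, then re-grip deeper and steeper.

```bash
python3 - <<'E'
from fk import *
robot.move_straight(wtcp(P(.03,.002),.61,CY),vel=.04); st()
robot.move_straight(wtcp(P(.095,.002),.61,CY),vel=.06); st()
robot.grip(.45); st()
# retreat up a little along tool axis
a=np.array([np.sin(.61)*np.cos(CY),np.sin(.61)*np.sin(CY),-np.cos(.61)])
robot.move_straight(wtcp(P(.095,.002)-.07*a,.61,CY),vel=.12); st()
f=shot("wrist"); q=w2p(cloud(f))*1000; v,u=np.mgrid[0:480,0:640]
m=(q[...,2]>76)&(q[...,2]<88)&(abs(q[...,1])<30)&(q[...,0]>-190)&(q[...,0]<-110)&(v<330)
T=q[m]; print("tabtop",len(T),cv2.minAreaRect(T[:,:2].astype(np.float32)),np.percentile(T[:,2],[10,50,90]))
xs=[];ys=list(range(-70,-20,6))+list(range(24,72,6))
for y0 in ys:
    s=q[(abs(q[...,1]-y0)<3)&(q[...,2]>46)&(q[...,2]<66)&(q[...,0]>-150)&(q[...,0]<-60)&(v<330)]; xs.append(np.percentile(s[:,0],3) if len(s)>3 else np.nan)
xs=np.array(xs);ys=np.array(ys);k=np.isfinite(xs); print(np.round(xs,1),np.polyfit(ys[k],xs[k],1))
save(f,"w3.png")
q0=robot.sense()["joint_pos"]
for th in (.3,.4,.5):
    x=q0
    for d in (.09,.05,.0):
        aa=np.array([np.sin(th)*np.cos(CY),np.sin(th)*np.sin(CY),-np.cos(th)])
        x,e1,e2=ik(p2w([-.152,-.004,.063])-d*aa,th,CY,x); print(th,d,np.round(x,2),round(e1,4),round(e2,4))
E
```

```text
t 20.73 tcp [ 0.6175 -0.0167  0.0674] press [-0.0915 -0.0034  0.0674] F [-1.4 -0.1 -0.1] T [-0.13  1.04 -0.01] op 0.028 gf 117.2 q [ 0.88  0.71 -1.13  2.21  1.81  0.51  0.14]
t 21.97 tcp [ 0.5524 -0.0211  0.0672] press [-0.1567 -0.0036  0.0672] F [-1.8  0.  -1.1] T [-0.25  1.03 -0.02] op 0.029 gf 117.1 q [ 0.98  0.67 -1.2   2.35  1.91  0.51  0.02]
t 22.4 tcp [ 0.553  -0.021   0.0677] press [-0.1561 -0.0035  0.0677] F [-0.7 -0.3 -0.9] T [-0.11  0.62  0.02] op 0.453 gf 0.0 q [ 0.98  0.67 -1.2   2.35  1.91  0.51  0.02]
t 23.13 tcp [ 0.5131 -0.0275  0.1248] press [-0.1963 -0.0073  0.1248] F [-0.1 -0.5  0.1] T [-0.05  0.61 -0.  ] op 0.45 gf 0.0 q [ 1.14  0.41 -1.27  2.38  1.61  0.29  0.23]
tabtop 804 ((-155.04531860351562, -3.3346471786499023), (41.686519622802734, 13.912819862365723), 4.3346357345581055) [79.27232447 81.40356558 81.96796169]
[-130.7 -131.  -131.7 -132.2 -132.4 -132.9 -133.4 -133.8 -134.2 -137.9
 -138.  -138.4 -139.1 -139.7 -140.  -140.3 -140.9] [-7.45230702e-02 -1.35917987e+02]
0.3 0.09 [ 1.06  0.57 -1.37  2.11  0.88  0.77  0.92] 0.0 0.0
0.3 0.05 [ 0.97  0.62 -1.27  2.12  0.99  0.72  0.83] 0.0 0.0
0.3 0.0 [ 0.86  0.68 -1.15  2.13  1.12  0.67  0.72] 0.0 0.0
0.4 0.09 [ 1.12  0.51 -1.37  2.2   0.96  0.61  0.85] 0.0 0.0
0.4 0.05 [ 0.99  0.56 -1.24  2.2   1.1   0.57  0.72] 0.0 0.0
0.4 0.0 [ 0.87  0.64 -1.11  2.2   1.29  0.54  0.56] 0.0 0.0
0.5 0.09 [ 1.17  0.47 -1.37  2.29  1.14  0.46  0.69] 0.0 0.0
0.5 0.05 [ 1.03  0.54 -1.24  2.28  1.35  0.46  0.49] 0.0 0.0
0.5 0.0 [ 0.92  0.67 -1.16  2.26  1.59  0.52  0.3 ] 0.0 0.0
```

```bash
cat >> fk.py <<'E'
CY2=PY+.076; T2=.3; G0=np.array([-.155,-.0033,.061])
def G(dx,dz): return p2w(G0+[-dx,0,dz])
AX=np.array([np.sin(T2)*np.cos(CY2),np.sin(T2)*np.sin(CY2),-np.cos(T2)])
E
python3 - <<'E'
from fk import *
x=robot.sense()["joint_pos"]
for d in (.075,.055):
    x,e1,e2=ik(G(0,0)-d*AX,T2,CY2,x); robot.move_joints(x)
st()
print(robot.move_straight(wtcp(G(0,0),T2,CY2),vel=.06,contact_N=6)); st()
robot.grip(0,60); st()
robot.move_straight(wtcp(G(0,.012),T2,CY2),vel=.03); robot.sleep(.3); st(); droop()
E
```

```text
t 24.09 tcp [ 0.5386 -0.0232  0.1047] press [-0.1706 -0.0048  0.1047] F [-0.1  0.1  0.7] T [-0.09  0.31 -0.07] op 0.447 gf 0.0 q [ 0.99  0.64 -1.32  2.13  1.02  0.76  0.79]
False
t 25.16 tcp [ 0.5565 -0.0203  0.0536] press [-0.1525 -0.003   0.0536] F [ 0.1 -0.7 -0.1] T [-0.02  0.31 -0.05] op 0.45 gf 0.0 q [ 0.88  0.71 -1.19  2.14  1.16  0.7   0.68]
t 25.5 tcp [ 0.5565 -0.0206  0.0538] press [-0.1526 -0.0033  0.0538] F [-3.2 -0.8  6.3] T [-0.21  0.51 -0.12] op 0.141 gf 60.1 q [ 0.88  0.7  -1.19  2.14  1.16  0.7   0.68]
t 26.35 tcp [ 0.5563 -0.0204  0.0652] press [-0.1527 -0.0031  0.0652] F [ 0.2 -0.7 -3.3] T [-0.12  0.74  0.06] op 0.141 gf 59.0 q [ 0.9   0.69 -1.21  2.13  1.13  0.71  0.71]
carrier plane slope x,y [ 0.264 -0.   ] n 16
```

```bash
python3 - <<'E'
import re
s=open("fk.py").read()
s=s.replace("(v<330)\n    B=q[m]","(v<420)\n    B=q[m]").replace("abs(abs(q[...,1])-48)<18","abs(abs(q[...,1])-50)<22").replace("q[...,0]>tc[0]+34)&(q[...,0]<tc[0]+85","q[...,0]>tc[0]+26)&(q[...,0]<tc[0]+90")
open("fk.py","w").write(s)
E
python3 - <<'E'
from fk import *
droop()
robot.grip(0,100); st()
robot.move_straight(wtcp(G(0,.03),T2,CY2),vel=.05); robot.sleep(.2); st(); droop()
x=robot.sense()["joint_pos"]
for dx,dz in ((.0,.06),(.03,.07),(.06,.08),(.09,.09),(.12,.1)):
    x,e1,e2=ik(G(dx,dz),T2,CY2,x); print(dx,np.round(x,2),round(e1,4),round(e2,4))
for yaw,h in ((.5,.12),(.9,.12),(.9,.05),(.9,0)):
    x,e1,e2=ik(np.r_[mat_tab(yaw,h)],T2,yaw,x); print(yaw,np.round(x,2),round(e1,4),round(e2,4))
E
```

```text
carrier plane slope x,y [ 5.785 -0.053] n 2200
t 26.67 tcp [ 0.5564 -0.0204  0.0654] press [-0.1527 -0.0031  0.0654] F [-0.6 -0.1 -4.1] T [-0.08  0.72  0.06] op 0.125 gf 101.3 q [ 0.9   0.69 -1.21  2.13  1.13  0.71  0.71]
t 27.38 tcp [ 0.5562 -0.0205  0.0831] press [-0.1529 -0.0032  0.0831] F [ 0.5 -0.3 -3.7] T [-0.09  0.76 -0.01] op 0.124 gf 101.4 q [ 0.92  0.68 -1.25  2.12  1.08  0.74  0.75]
carrier plane slope x,y [-2.707 -0.356] n 1996
0.0 [ 0.97  0.65 -1.32  2.09  1.01  0.78  0.81] 0.0 0.0
0.03 [ 1.05  0.6  -1.37  2.14  0.96  0.76  0.83] 0.0 0.0
0.06 [ 1.11  0.49 -1.37  2.19  0.83  0.69  0.93] 0.0 0.0
0.09 [ 1.19  0.37 -1.37  2.24  0.65  0.61  1.1 ] 0.0 0.0
0.12 [ 1.29  0.21 -1.37  2.28  0.35  0.54  1.39] 0.0 0.0
0.5 [ 0.11  0.47 -1.07  2.    0.8   0.76  0.66] 0.0 0.0
0.9 [ 0.33  0.6  -1.26  1.98  0.8   0.78  1.15] 0.0 0.0
0.9 [ 0.23  0.66 -1.13  2.04  0.95  0.67  1.02] 0.0 0.0
0.9 [ 0.16  0.71 -1.02  2.07  1.08  0.59  0.91] 0.0 0.0
```

```bash
cat >> fk.py <<'E'
def sect(name="wrist"):
    # carrier-top slope along press x from sections off the tab
    f=shot(name); q=w2p(cloud(f))*1000; g=w2p(robot.sense()["tcp_pos"])*1000
    for y0 in (-60,-45,45,60):
        s=q[(abs(q[...,1]-g[1]-y0)<2.5)&(abs(q[...,2]-g[2])<45)&(q[...,0]>g[0]-10)&(q[...,0]<g[0]+115)]
        print(name,y0,[(int(x),int(np.median(s[abs(s[:,0]-g[0]-x)<5][:,2]-g[2]))) for x in range(0,115,10) if (abs(s[:,0]-g[0]-x)<5).sum()>2])
E
python3 - <<'E'
from fk import *
sect(); sect("scene")
E
```

```text
wrist -60 [(20, -6), (30, 0), (40, -43), (50, -43)]
wrist -45 [(20, -6), (30, 0), (40, -43), (50, -43)]
wrist 45 [(10, -7), (20, 0), (30, 4), (40, -43)]
wrist 60 [(10, -7), (20, 1), (30, -43), (40, -43)]
scene -60 [(20, -6), (30, 2), (40, 9), (50, 7), (60, 7), (70, 6), (80, 6)]
scene -45 [(20, -3), (30, 4), (40, 7), (50, 8), (60, 7), (70, 8), (80, 7), (90, 6)]
scene 45 [(20, 5), (30, 7), (40, 6), (50, 5), (60, 5), (70, 7), (80, 7), (90, 4)]
scene 60 [(20, 7), (30, 5), (40, 4), (50, 6), (60, 5), (70, 6), (80, 6), (90, 4)]
```

```bash
cat >> fk.py <<'E'
D2=.0625
def M(yaw,h): return np.array([MAT[0]-D2*np.cos(yaw),MAT[1]-D2*np.sin(yaw),.005+.021+h])
E
python3 - <<'E'
from fk import *
x=robot.sense()["joint_pos"]; W=[]; ok=True
via=[(G(.0,.06),CY2),(G(.06,.08),CY2),(G(.11,.1),CY2)]
A=G(.11,.1)
B=M(.6,.11)
via+=[(A+(B-A)*a,CY2+(.6-CY2)*a) for a in (.33,.67,1)]
prev=x
for Pp,y in via:
    x,e1,e2=ik(Pp,T2,y,prev)
    R0=Ro.from_euler('xyz',watt(T2,0)).as_matrix()
    tl=[];zz=[]
    for a in np.linspace(0,1,9):
        p,R,_=fk(prev+a*(x-prev)); up=R@R0.T@[0,0,1.] if False else None
        # carrier up in tool frame
        u=Ro.from_euler('xyz',watt(T2,0)).as_matrix().T@[0,0,1.]
        tl.append(np.degrees(np.arccos(np.clip((R@u)[2],-1,1)))); zz.append(p[2])
    print(np.round(x,2),round(e1,5),"max tilt deg",round(max(tl),1),"z",np.round([min(zz),max(zz)],3)); ok&=e1<.001 and max(tl)<12
    W.append(x); prev=x
if ok:
    for x in W: robot.move_joints(x)
    st()
    f=shot("scene"); q=cloud(f); 
    b=(q[...,2]>.14)&(q[...,2]<.2)&(abs(q[...,0]-MAT[0])<.12)&(abs(q[...,1]-MAT[1])<.12)
    Q=q[b]; print(len(Q))
E
```

```text
[ 0.97  0.65 -1.32  2.09  1.01  0.78  0.81] 0.0 max tilt deg 0.0 z [0.083 0.113]
[ 1.11  0.49 -1.37  2.19  0.83  0.69  0.93] 0.0 max tilt deg 0.1 z [0.113 0.133]
[ 1.26  0.25 -1.37  2.27  0.43  0.56  1.3 ] 0.0 max tilt deg 0.6 z [0.133 0.153]
[ 0.84  0.29 -1.26  2.24  0.57  0.57  1.05] 0.0 max tilt deg 0.1 z [0.145 0.153]
[ 0.43  0.39 -1.14  2.15  0.73  0.64  0.83] 0.0 max tilt deg 0.2 z [0.137 0.145]
[ 0.12  0.52 -1.07  2.01  0.84  0.72  0.74] 0.0 max tilt deg 0.2 z [0.128 0.137]
t 30.28 tcp [0.4828 0.3426 0.1275] press [-0.2022  0.3639  0.1275] F [-0.5 -1.  -3.5] T [-0.47  0.68 -0.04] op 0.126 gf 101.4 q [ 0.12  0.52 -1.07  2.01  0.84  0.72  0.74]
193
```

```bash
python3 - <<'E'
from fk import *
sect_=None
robot.move_straight(wtcp(M(.6,.02),T2,.6),vel=.1); st()
print(robot.move_straight(wtcp(M(.6,-.002),T2,.6),vel=.02,contact_N=4)); st()
robot.grip(.4,30); robot.sleep(.3); st()
AX6=np.array([np.sin(T2)*np.cos(.6),np.sin(T2)*np.sin(.6),-np.cos(T2)])
robot.move_straight(wtcp(M(.6,0)-.15*AX6,T2,.6),vel=.15); st()
f=shot("scene"); save(f,"s7.png",(200,50,460,330),2.1)
for f in (f,shot("top")):
    q=cloud(f); im=f["image"]
    b=(q[...,2]>.012)&(q[...,2]<.036)&(abs(q[...,0]-MAT[0])<.1)&(abs(q[...,1]-MAT[1])<.1)
    Q=q[b]; r=cv2.minAreaRect((Q[:,:2]*1000).astype(np.float32)); print(len(Q),r, np.percentile(Q[:,2],[10,50,90]))
    s=Q[Q[:,2]>.02]; A=np.c_[s[:,:2],np.ones(len(s))]; c,*_=np.linalg.lstsq(A,s[:,2],rcond=None); print("slope",c[:2],"mean",s.mean(0))
E
```

```text
t 31.38 tcp [0.4825 0.3445 0.039 ] press [-0.2023  0.3658  0.039 ] F [-0.6 -0.2 -2.9] T [-0.42  0.65  0.01] op 0.125 gf 101.4 q [-0.03  0.62 -0.88  2.08  1.07  0.58  0.53]
True
t 32.27 tcp [0.4821 0.344  0.0191] press [-0.2028  0.3653  0.0191] F [-1.5 -1.4  4.8] T [-0.2   0.13 -0.  ] op 0.129 gf 102.4 q [-0.06  0.64 -0.84  2.09  1.13  0.55  0.47]
t 32.92 tcp [0.4809 0.3422 0.0174] press [-0.2041  0.3637  0.0174] F [0.2 0.3 0.2] T [-0.17  0.31  0.02] op 0.399 gf 0.0 q [-0.06  0.64 -0.84  2.09  1.13  0.55  0.47]
t 34.08 tcp [0.4454 0.3185 0.1609] press [-0.241   0.3424  0.1609] F [ 0.6  0.1 -0.2] T [-0.2   0.27  0.02] op 0.402 gf 0.0 q [ 0.25  0.42 -1.18  2.07  0.72  0.73  0.82]
1426 ((531.55615234375, 370.6825256347656), (173.99447631835938, 166.51873779296875), 86.58301544189453) [0.01715678 0.02507976 0.02852819]
slope [-0.00453563 -0.00264254] mean [0.53063075 0.37173857 0.02583348]
1793 ((530.3817138671875, 376.88519287109375), (198.46359252929688, 195.9666748046875), 88.06343078613281) [0.01595761 0.02505701 0.0295494 ]
slope [0.00660129 0.00457348] mean [0.53263149 0.3791454  0.02609821]
```

View pics/s7.png

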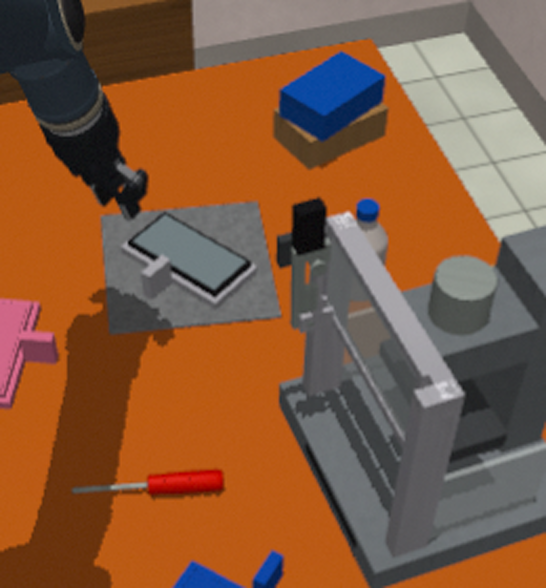

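The carrier lies flat in the middle of the mat at (190,257), within a few mm and with a slope under 0.01 rad. The guard is still hooked, with its grip at (308,225), and the gripper is clear, so I'm handing in.

```bash
python3 -c "
from plant import robot
print(robot.close_job())"
```

```text
the job is handed in; nothing more can be done
None
```

The job is handed in at about 34 s: the guard hangs by its bar on the catch pin, and the phone carrier lies flat on the mat, let go and within about 10 mm of its centre by the cameras; the interface gave no verdict.

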